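# Sweep the MDF offcuts off the assembly board into the offcut tray

## Task

Clear the assembly board: with the fingertips, sweep all four MDF offcuts (two round hole-saw slugs and two sawn strip ends) along the board and off its end so that they drop into the orange offcut tray. Only push them: do not pinch them, press down on them or lift them. Leave the two glued pyramids, the timer and the glue bottle standing where they are.

Things in the scene. Friction and masses are not known exactly. Their poses are not given: they have to be found in the camera images.
- board: Fixed plywood assembly board, 280 mm along its x by 290 mm along its y; its flat top, without any rim, is 70 mm above the bench. Origin: on the bench, under the board's centre. z up. The trays stand at its +y and -y ends
- offcut_tray: Fixed orange open tray that takes the offcuts, 220 mm along its x by 130 mm along its y, 58 mm high, walls and floor 3 mm. Origin: on the bench, under its centre; axes parallel to the board's. It stands 2 mm from the board's +y or -y end (either), its rim 12 mm below the board's top; its centre is 212 mm from the board's centre, along the board's y
- parts_tray: Fixed grey tray of the same size at the board's other end, holding good laser-cut triangles; no offcut belongs here. Origin as for the orange tray
- slug_a: Loose round hole-saw slug of brown MDF, 38 mm diameter, 18 mm thick, about 15 g, lying flat on the board. Origin: its middle, 9 mm above the board; z is its axis
- slug_b: A second round slug, the same as slug_a
- end_a: Loose sawn strip end of brown MDF, 36 mm (its x) by 28 mm (its y) by 18 mm thick, about 14 g, lying flat on the board at any angle. Origin: its middle, 9 mm above the board
- end_b: A second strip end, the same as end_a
- pyramid_a: Loose square MDF pyramid, freshly glued, standing on the board near its +x edge: base 50 by 50 mm with sides along its x and y, 58 mm high, 45 g. Origin: centre of its base; z up through its point. Must not be moved
- pyramid_b: A second pyramid like it, standing on the board near its -x edge. Must not be moved. The offcuts lie in the clear strip, about 150 mm wide, between the two pyramids' rows
- timer: Loose black kitchen timer, 52 by 70 by 18 mm, lying on the bench on the far side (+x) of the board. Origin: centre of its underside. Must not be moved
- glue: Loose white glue bottle with an orange cap, 42 mm diameter, 100 mm high, standing on the bench on the far side (+x) of the board. Origin: centre of its underside. Must not be moved

How it is judged:
By the outcome, as a careful person would: the job done as asked, in the order asked, and still so for the second after the job is handed in, with the robot touching nothing.
It also fails if it takes over 61 s, if anything falls off the work surface, if the arm or the gripper's body presses on something with over 40 N, if the wrist force passes 120 N, or if a joint passes its speed limit or range.

## Robot

A 6-joint arm with a two-finger parallel gripper is mounted at the origin on the work surface. World frame = base frame: x ahead of the robot, y to its left, z up, the work surface at z = 0. Lengths are in m, angles in rad, forces in N, time in s.
With the tool pointing down it reaches from about 0.25 to 0.775 m from the base axis. Payload 4 kg.
Tool frame: the origin (TCP) lies on the front face of the gripper's body, between the roots of the fingers; the fingertips stand 73 mm ahead of it and the grasp point (between the pads) lies 54 mm ahead of it; z points along the fingers, y is the line along which they close (so a half turn about z gives the same grasp; the last joint's range is limited). The gripper opens to 85 mm and grips with 20 to 120 N. Pads are 22 mm wide; open, the fingers measure 114 mm over their backs; the gripper's body (76 mm by 85 mm) begins 54 mm behind the grasp point. The pads swing forward as they close: fully open they stand 13 mm farther back than shut.
Start: joints at [-1.405, 0.087, 1.371, -0, 1.684, -0.103], TCP at [0.146, -0.53, 0.304] pointing down, gripper open.
Joint ranges: [-3.1, 3.1], [-0.76, 2.03], [0.27, 2.55], [-1.08, 4.22], [0.17, 2.65], [-2.57, 2.57]. Speed limits (rad/s): [2.79, 2.79, 3.14, 3.14, 3.14, 3.14].

## Interface

Orientations are given as a 3x3 rotation matrix whose columns are the frame's x, y, z axes.
In Python, from cell import manip, cams gives the robot as it stands.
- The arm moves only by the shell command python3 -m creep 'ROWS' [FORCE]. ROWS is JSON, a list of rows, each a list of 7 numbers: the opening, from 0 (shut) to 1 (fully open), then the shift along the tool's x, y, z in cm, then the turn, a rotation vector about the tool's x, y, z in degrees. In form: [[hand, x, y, z, rx, ry, rz], ...]. A call has 1 to 20 rows; each row is the pose to reach, as a shift and turn from the pose commanded when the call began, along the tool's axes at that moment; what a row does not reach only later rows make up. A row lasts 1/10 s, in which the tool goes at most 50 mm and 8.59 degrees, less where a joint would pass 70% of its speed; a pose out of reach is approached as far as the arm can. A call with a gripper value outside its range is refused whole. The fingers move at their own pace and stop on an object; FORCE is the grip in N (left out, the last holds). Time passes only in rows, so rows that repeat a pose let the fingers close. It gives the time, the measured TCP pose, the force, the opening and the grip force at its end, in the units of the state.
- manip.get_obs(): the state, without advancing time (a new reading comes with each control period).
- cams.grab_frame(name): name is "side" or "top"; returns a dict with "image" (400x640x3 uint8, blue, green, red), "camera_matrix" (3x3 intrinsics, pixels), "origin" and "orientation" of the camera in the world. Camera axes: x right, y down, z forward; pixel columns grow to the right and rows downward; lengths in m; the calibration is good to about 2 mm. A picture is of the moment at which its call begins. There is no depth.
- manip.close_job(): hands the job in; it is judged then, once.
The state is a dict: "time_s": time; "qpos": joint angles; "qd": joint speeds; "tau": joint torques, N m; "position": TCP position; "ee_rot": TCP orientation; "contact_force": force on the tool from outside, world axes, zero at the start; "wrist_torque": the same for the moment, N m; "opening": opening from 0.0 (shut) to 1.0 (fully open); "grasp_force": force on a finger pad.
Only numpy, scipy, OpenCV 4.12 (cv2) and the standard library are available. Lean on these libraries where they do the work, as an engineer would, in place of code of your own. Each camera call takes 0.05 s, during which the arm holds its last target. There are 200 camera calls.

## Working session

There is one attempt and no reset: what is moved stays moved. The work goes in short steps, Python scripts to look and compute and a shell command to move; the robot and the scene stay as the last step left them, time stands still between calls to the robot, and variables do not carry over. Pictures are saved under pics/ and viewed, at most 10 in all, crops included, and the job is handed in when it is done.

```bash
mkdir -p pics
python3 - <<'E'
from cell import manip,cams
import cv2,numpy as np
o=manip.get_obs();print(o['time_s'],o['position'],np.round(o['ee_rot'],3).tolist(),o['opening'])
for n in('top','side'):
    f=cams.grab_frame(n);cv2.imwrite(f'pics/{n}0.png',f['image']);print(n,f['origin'],np.round(f['orientation'],3).tolist(),f['camera_matrix'])
E
```

```text
0.0 [ 0.14598551 -0.52990877  0.30271352] [[0.964, 0.266, -0.0], [0.266, -0.964, 0.002], [0.0, -0.002, -1.0]] 1.0004828849841942
top [0.43232449 0.01228173 0.96082739] [[-0.003, -0.98, 0.199], [-1.0, 0.004, 0.007], [-0.008, -0.198, -0.98]] [[507.34503773   0.         320.53399222]
 [  0.         507.34503773 198.98447116]
 [  0.           0.           1.        ]]
side [ 0.22861306 -0.35059855  0.697569  ] [[0.698, -0.537, 0.475], [-0.717, -0.523, 0.462], [0.0, -0.662, -0.749]] [[391.97432326   0.         324.68031531]
 [  0.         391.97432326 201.5977283 ]
 [  0.           0.           1.        ]]
```

View pics/top0.png

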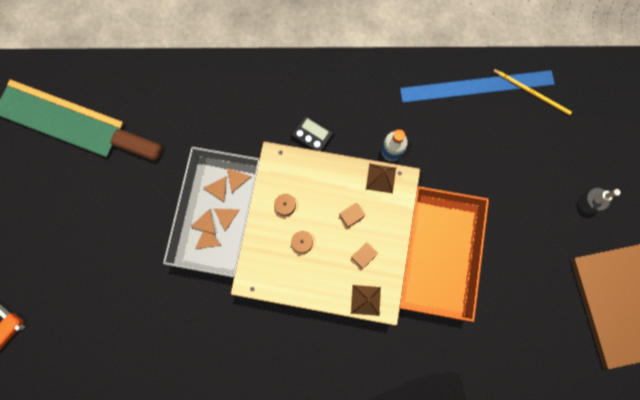

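View pics/side0.png

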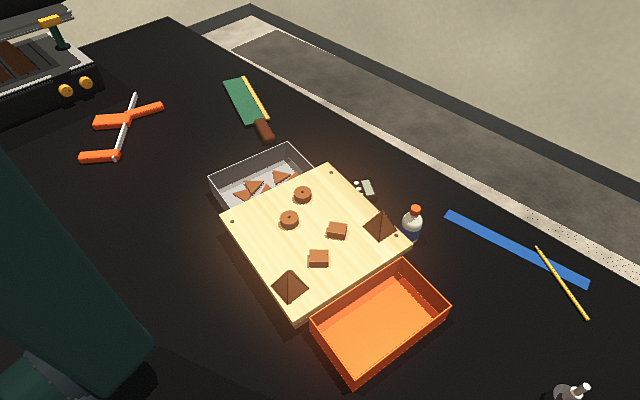

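The top view shows the board, with corners near (262,143), (420,168), (398,323) and (233,294). The slugs are at (285,205) and (302,242), and the strip ends at (352,215) and (364,256). The pyramids are at (381,178) and (366,300). The orange tray is on the right (world −y side).

```bash
cat > h.py <<'E'
import numpy as np,cv2
from cell import manip,cams
def ray(f,uv,z):
    d=np.array(f['orientation'])@np.linalg.inv(f['camera_matrix'])@np.array([uv[0],uv[1],1.]);o=np.array(f['origin'])
    return (o+d*(z-o[2])/d[2])[:2]
def blobs(f,lo,hi,amin=100):
    m=cv2.inRange(cv2.cvtColor(f['image'],cv2.COLOR_BGR2HSV),lo,hi)
    cs,_=cv2.findContours(m,cv2.RETR_EXTERNAL,cv2.CHAIN_APPROX_NONE)
    return [c for c in cs if cv2.contourArea(c)>amin]
E
python3 - <<'E'
from h import *
f=cams.grab_frame('top');im=f['image']
for p in [(285,203),(352,213),(381,170),(300,180),(450,260)]: print(p,cv2.cvtColor(im,cv2.COLOR_BGR2HSV)[p[1],p[0]])
C=[(262,143),(420,168),(398,323),(233,294)]
P=np.array([ray(f,c,.07) for c in C]);print('board',P.round(3).tolist(),'ctr',P.mean(0),[np.linalg.norm(P[i]-P[i-1]).round(3) for i in range(4)])
B=P.mean(0); y=(P[0]+P[3]-P[1]-P[2]);y/=np.linalg.norm(y);x=np.array([y[1],-y[0]]);print('yaxis',y,'x',x,np.degrees(np.arctan2(y[1],y[0])))
for c in blobs(f,(5,110,30),(16,255,215)):
    (u,v),(w,h),a=cv2.minAreaRect(c)
    if not(230<u<410 and 150<v<320):continue
    p=ray(f,(u,v),.086);q=p-B;r=[ray(f,k,.088) for k in cv2.boxPoints(cv2.minAreaRect(c))]
    print((round(u),round(v)),cv2.contourArea(c),p.round(3),'board xy',(q@x).round(3),(q@y).round(3),[np.linalg.norm(r[i]-r[i-1]).round(3) for i in(1,2)])
E
```

```text
(285, 203) [ 13 118 125]
(352, 213) [ 14 132 226]
(381, 170) [ 13 155  97]
(300, 180) [ 23  90 251]
(450, 260) [ 17 174 250]
board [[0.718, 0.126], [0.669, -0.162], [0.396, -0.113], [0.446, 0.171]] ctr [0.55737116 0.00555195] [np.float64(0.276), np.float64(0.291), np.float64(0.277), np.float64(0.288)]
yaxis [0.16973947 0.98548897] x [ 0.98548897 -0.16973947] 80.22732823744782
(366, 300) 692.0 [ 0.436 -0.057] board xy -0.109 -0.082 [np.float64(0.045), np.float64(0.047)]
(235, 176) 221.5 [0.651 0.171] board xy 0.065 0.179 [np.float64(0.04), np.float64(0.036)]
(381, 177) 633.0 [ 0.648 -0.088] board xy 0.105 -0.077 [np.float64(0.046), np.float64(0.049)]
```

```bash
cat >> h.py <<'E'
B=np.array([.5574,.0056]);Y=np.array([.1697,.9855]);X=np.array([.9855,-.1697])
def report(n='top'):
    f=cams.grab_frame(n)
    for c in blobs(f,(5,105,30),(16,255,240),60):
        (u,v),s,a=R=cv2.minAreaRect(c);z=.087
        p=ray(f,(u,v),z)
        q=p-B;r=[ray(f,k,z) for k in cv2.boxPoints(R)]
        if abs(q@X)<.15 and abs(q@Y)<.3: 
            r=np.array(r)-B
            print(n,(round(u),round(v)),cv2.contourArea(c),'board mm',(q@X*1e3).round(),(q@Y*1e3).round(),'size',[(np.linalg.norm(r[i]-r[i-1])*1e3).round() for i in(1,2)],'corners',[(int(k@X*1e3),int(k@Y*1e3)) for k in r])
    return f
E
python3 - <<'E'
from h import *
f=report();g=report('side')
cv2.imwrite('pics/crop1.png',cv2.resize(f['image'][130:340,220:500],None,fx=2.8,fy=2.8,interpolation=cv2.INTER_CUBIC))
E
```

```text
top (366, 300) 686.0 board mm -110.0 -82.0 size [np.float64(45.0), np.float64(46.0)] corners [(-134, -60), (-89, -57), (-85, -103), (-129, -106)]
top (364, 256) 321.5 board mm -37.0 -68.0 size [np.float64(39.0), np.float64(28.0)] corners [(-44, -45), (-12, -68), (-29, -90), (-60, -67)]
top (302, 242) 350.0 board mm -31.0 41.0 size [np.float64(38.0), np.float64(36.0)] corners [(-36, 66), (-5, 45), (-26, 16), (-56, 37)]
top (203, 231) 473.5 board mm -40.0 214.0 size [np.float64(40.0), np.float64(64.0)] corners [(-20, 246), (-2, 211), (-59, 181), (-76, 216)]
top (223, 215) 225.0 board mm -7.0 184.0 size [np.float64(39.0), np.float64(35.0)] corners [(-18, 207), (18, 193), (4, 161), (-31, 175)]
top (352, 215) 314.0 board mm 30.0 -37.0 size [np.float64(38.0), np.float64(29.0)] corners [(27, -13), (53, -40), (32, -60), (6, -32)]
top (285, 205) 342.0 board mm 28.0 81.0 size [np.float64(35.0), np.float64(39.0)] corners [(44, 102), (50, 67), (11, 60), (5, 95)]
top (446, 254) 2769.5 board mm -10.0 -206.0 size [np.float64(222.0), np.float64(134.0)] corners [(-119, -138), (102, -141), (104, -275)
[... 1142 characters left out ...]
side (216, 204) 85.0 board mm -133.0 156.0 size [np.float64(15.0), np.float64(57.0)] corners [(-140, 182), (-126, 186), (-125, 129), (-139, 126)]
side (302, 195) 266.5 board mm 25.0 73.0 size [np.float64(41.0), np.float64(51.0)] corners [(23, 107), (56, 83), (26, 40), (-4, 63)]
side (248, 187) 240.5 board mm -55.0 160.0 size [np.float64(74.0), np.float64(43.0)] corners [(-89, 163), (-24, 198), (-19, 155), (-83, 123)]
side (280, 178) 116.5 board mm 15.0 143.0 size [np.float64(40.0), np.float64(41.0)] corners [(-9, 143), (16, 174), (40, 141), (14, 111)]
side (361, 196) 1077.0 board mm 125.0 -3.0 size [np.float64(99.0), np.float64(256.0)] corners [(96, 118), (193, 141), (149, -110), (69, -118)]
```

View pics/crop1.png

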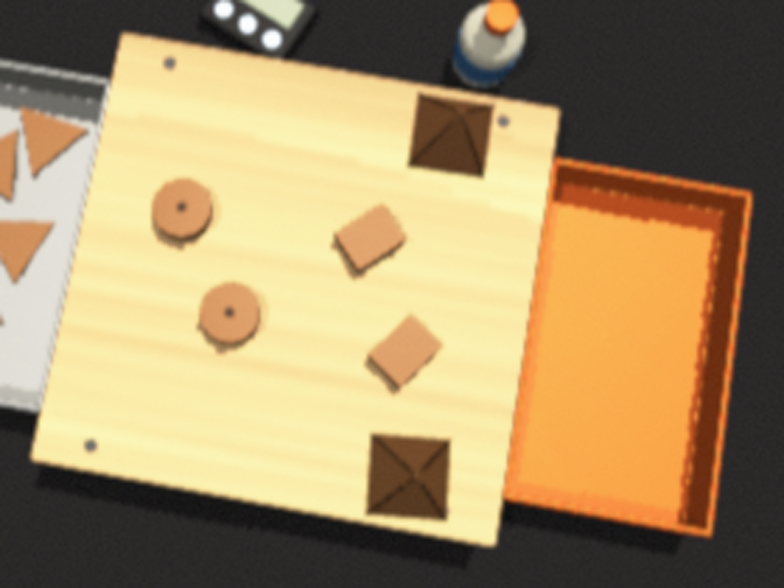

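The crop confirms the layout in board coordinates: ends at (30,−37) and (−37,−68) mm, slugs at (28,81) and (−31,41) mm, and the inner edges of the pyramids at about ±82 mm. I'll push each piece with both fingertips slightly apart, ends first. First I move above the start point behind end 1, staying high.

```bash
R='[0.25,57.3,-40.8,0,0,0,-64.8]'; python3 -m creep '[[0.25,57.3,-40.8,0,0,0,-64.8],[0.25,57.3,-40.8,0,0,0,-64.8],[0.25,57.3,-40.8,0,0,0,-64.8],[0.25,57.3,-40.8,0,0,0,-64.8],[0.25,57.3,-40.8,0,0,0,-64.8],[0.25,57.3,-40.8,0,0,0,-64.8],[0.25,57.3,-40.8,0,0,0,-64.8],[0.25,57.3,-40.8,0,0,0,-64.8],[0.25,57.3,-40.8,0,0,0,-64.8],[0.25,57.3,-40.8,0,0,0,-64.8],[0.25,57.3,-40.8,0,0,0,-64.8],[0.25,57.3,-40.8,0,0,0,-64.8],[0.25,57.3,-40.8,0,0,0,-64.8],[0.25,57.3,-40.8,0,0,0,-64.8],[0.25,57.3,-40.8,0,0,0,-64.8],[0.25,57.3,-40.8,0,0,0,-64.8],[0.25,57.3,-40.8,0,0,0,-64.8],[0.25,57.3,-40.8,0,0,0,-64.8]]'
python3 - <<'E'
from h import *
o=manip.get_obs();p=np.array(o['position'][:2])-B;R=np.array(o['ee_rot']);print(p@X*1e3,p@Y*1e3,o['position'],R.round(3).tolist(),o['opening'])
cv2.imwrite('pics/s1.png',cams.grab_frame('side')['image'])
E
```

```text
time_s: 2.05
position: [0.5895, 0.0139, 0.3043]
ee_rot: [[0.172, 0.985, 0.0], [0.985, -0.172, -0.001], [-0.0, 0.0, -1.0]]
contact_force: [-0.6, -0.0, -0.1]
opening: 0.246
grasp_force: 0.0
30.224996387572695 13.655742757539224 [0.58950385 0.01392848 0.30430684] [[0.172, 0.985, 0.0], [0.985, -0.172, -0.001], [-0.0, 0.0, -1.0]] 0.24595723457674193
```

View pics/s1.png

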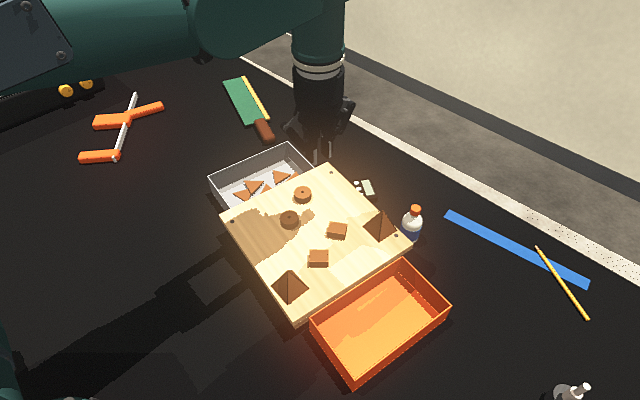

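The side view shows the gripper above the board with its tips near (320,160). I'll lower it to TCP z = 0.165 and check the tip height in the image.

```bash
python3 -m creep '[[0.25,0,0,4,0,0,0],[0.25,0,0,8,0,0,0],[0.25,0,0,11,0,0,0],[0.25,0,0,13,0,0,0],[0.25,0,0,13.9,0,0,0],[0.25,0,0,13.9,0,0,0]]'
python3 - <<'E'
from h import *
o=manip.get_obs();f=cams.grab_frame('side')
t=np.array(o['position']);R=np.array(o['ee_rot'])
im=cv2.resize(f['image'][120:300,200:440],None,fx=3.3,fy=3.3,interpolation=cv2.INTER_CUBIC)
for dz in (.060,.073,.086):
  for dy in(-.018,.018):
    p=f['orientation'].T@(t+R@[-.011,dy,dz]-f['origin']);u=f['camera_matrix']@p;u=u[:2]/u[2];print(dz,u)
    cv2.circle(im,tuple(int(k) for k in((u-[200,120])*3.3)),2,(0,255,0),-1)
cv2.imwrite('pics/s2.png',im)
E
```

```text
time_s: 2.7
position: [0.5892, 0.0145, 0.1639]
ee_rot: [[0.172, 0.985, -0.002], [0.985, -0.172, 0.0], [-0.0, -0.002, -1.0]]
contact_force: [-0.5, 0.2, -1.3]
opening: 0.249
grasp_force: 0.0
0.06 [315.28597033 213.44811534]
0.06 [330.00380698 205.3773174 ]
0.073 [315.38933102 217.62748016]
0.073 [329.92535876 209.58155862]
0.086 [315.49014991 221.70406824]
0.086 [329.84880604 213.68421546]
```

View pics/s2.png

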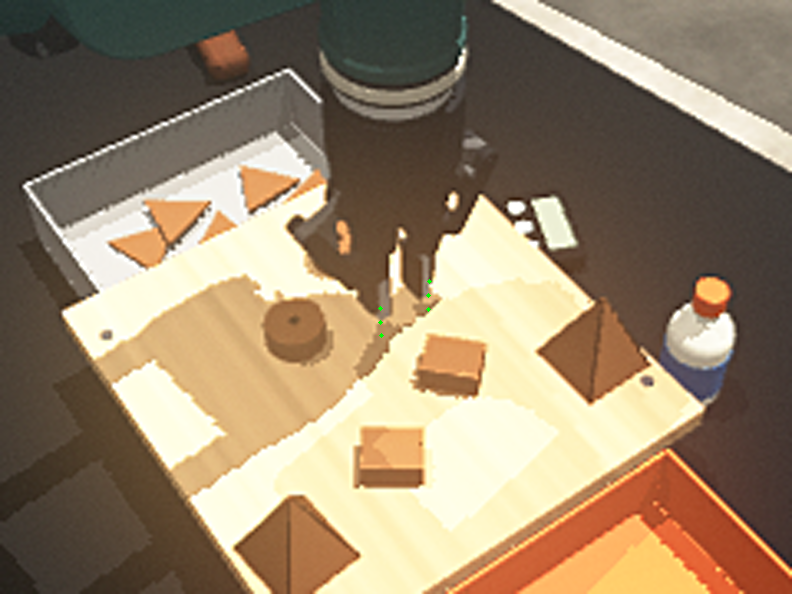

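The tips are about 70 mm ahead of the TCP, roughly 25 mm above the board now. I'll go down to TCP z ≈ 0.147 and sweep end 1 slowly toward −y.

```bash
python3 -m creep '[[0.25,0,0,1,0,0,0],[0.25,0,0,1.7,0,0,0],[0.25,-1,0,1.7,0,0,0],[0.25,-2,0,1.7,0,0,0],[0.25,-3,0,1.7,0,0,0],[0.25,-4,0,1.7,0,0,0],[0.25,-5,0,1.7,0,0,0],[0.25,-6,0,1.7,0,0,0],[0.25,-7,0,1.7,0,0,0],[0.25,-8,0,1.7,0,0,0],[0.25,-9,0,1.7,0,0,0],[0.25,-10,0,1.7,0,0,0],[0.25,-11,0,1.7,0,0,0]]'
python3 - <<'E'
from h import *
f=report();print(manip.get_obs()['contact_force'])
cv2.imwrite('pics/t3.png',cv2.resize(f['image'][130:340,220:500],None,fx=2.8,fy=2.8))
E
```

```text
time_s: 4.05
position: [0.5713, -0.0939, 0.1479]
ee_rot: [[0.17, 0.985, 0.0], [0.985, -0.17, -0.0], [-0.0, 0.0, -1.0]]
contact_force: [0.7, 0.3, 0.7]
opening: 0.251
grasp_force: 0.2
top (366, 255) 204.0 board mm -36.0 -71.0 size [np.float64(41.0), np.float64(26.0)] corners [(-46, -49), (-11, -70), (-24, -92), (-60, -71)]
top (302, 242) 348.0 board mm -31.0 41.0 size [np.float64(38.0), np.float64(36.0)] corners [(-36, 66), (-5, 45), (-26, 16), (-56, 37)]
top (418, 258) 103.5 board mm -24.0 -160.0 size [np.float64(153.0), np.float64(46.0)] corners [(-99, -134), (53, -140), (52, -186), (-99, -179)]
top (203, 231) 473.5 board mm -40.0 214.0 size [np.float64(40.0), np.float64(64.0)] corners [(-20, 246), (-2, 211), (-59, 181), (-76, 216)]
top (225, 219) 224.5 board mm -14.0 180.0 size [np.float64(35.0), np.float64(39.0)] corners [(-32, 196), (1, 201), (5, 162), (-29, 157)]
top (473, 259) 1696.0 board mm -11.0 -253.0 size [np.float64(219.0), np.float64(40.0)] corners [(-117, -228), (101, -239), (101, -279), (-117, -266)]
top (285, 204) 340.5 board mm 29.0 82.0 size [np.float64(35.0), np.float64(38.0)] corners [(44, 102), (50, 67), (13, 60), (7, 95)]
top (215, 188) 228.5 board mm 37.0 209.0 size [np.float64(40.0), np.float64(35.0)] corners [(15, 223), (55, 229), (58, 194), (18, 189)]
top (235, 176) 225.5 board mm 64.0 179.0 size [np.float64(40.0), np.float64(36.0)] corners [(61, 205), (91, 179), (67, 152), (37, 178)]
[ 0.41024463 -0.45607833 -0.2082017 ]
```

View pics/t3.png

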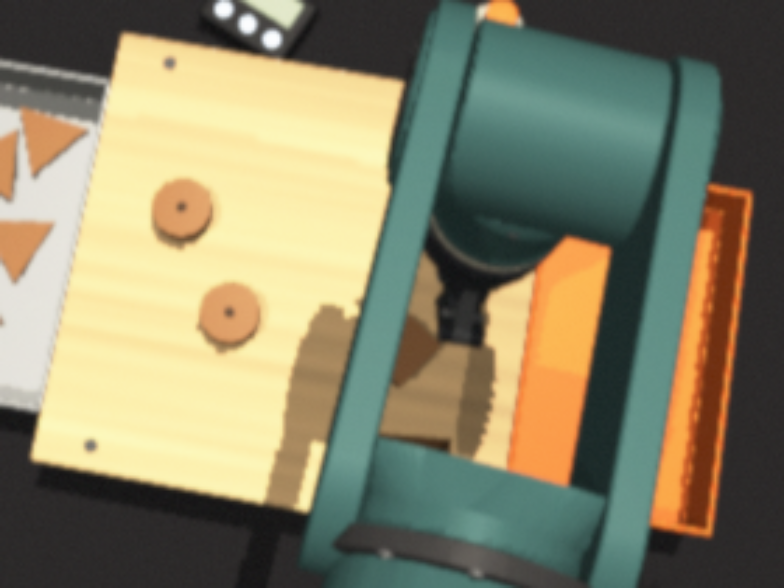

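The arm hides end 1, now near the board's edge. Both slugs and end 2 have not moved. I'll finish the push over the edge and then rise.

```bash
python3 -m creep '[[0.25,-1,0,0,0,0,0],[0.25,-2,0,0,0,0,0],[0.25,-3,0,0,0,0,0],[0.25,-4,0,0,0,0,0],[0.25,-5,0,0,0,0,0],[0.25,-6,0,0,0,0,0],[0.25,-7,0,0,0,0,0],[0.25,-7.5,0,0,0,0,0],[0.25,-7.5,0,0,0,0,0],[0.25,-7.5,0,-4,0,0,0],[0.25,-7.5,0,-8,0,0,0],[0.25,-4,0,-8,0,0,0],[0.25,0,-3,-8,0,0,0],[0.25,4,-6.7,-8,0,0,0],[0.25,8.2,-6.7,-8,0,0,0],[0.25,8.2,-6.7,-8,0,0,0]]'
python3 - <<'E'
from h import *
o=manip.get_obs();p=np.array(o['position'][:2])-B;print(p@X*1e3,p@Y*1e3)
f=report('top');cv2.imwrite('pics/s4.png',cams.grab_frame('side')['image'][100:400,180:480])
E
```

```text
time_s: 5.7
position: [0.5185, 0.0042, 0.228]
ee_rot: [[0.163, 0.987, 0.0], [0.987, -0.163, 0.003], [0.003, -0.0, -1.0]]
contact_force: [0.0, -0.9, -0.1]
opening: 0.249
grasp_force: 0.0
-38.119774633105365 -7.97858721805742
top (357, 299) 278.0 board mm -111.0 -68.0 size [np.float64(48.0), np.float64(19.0)] corners [(-135, -60), (-87, -57), (-86, -76), (-134, -79)]
top (358, 261) 137.0 board mm -47.0 -61.0 size [np.float64(26.0), np.float64(24.0)] corners [(-37, -46), (-33, -71), (-56, -75), (-61, -49)]
top (435, 235) 279.5 board mm 19.0 -185.0 size [np.float64(33.0), np.float64(35.0)] corners [(10, -162), (40, -174), (27, -207), (-3, -194)]
top (203, 231) 470.5 board mm -40.0 214.0 size [np.float64(40.0), np.float64(64.0)] corners [(-20, 246), (-2, 211), (-59, 181), (-76, 216)]
top (224, 214) 216.0 board mm -6.0 184.0 size [np.float64(39.0), np.float64(34.0)] corners [(-17, 207), (18, 192), (4, 161), (-31, 176)]
top (446, 254) 2629.5 board mm -10.0 -206.0 size [np.float64(222.0), np.float64(134.0)] corners [(-118, -138), (102, -142), (104, -276), (-116, -266)]
top (215, 188) 228.5 board mm 37.0 209.0 size [np.float64(40.0), np.float64(35.0)] corners [(15, 223), (55, 229), (58, 194), (18, 189)]
top (235, 176) 223.5 board mm 64.0 179.0 size [np.float64(40.0), np.float64(36.0)] corners [(61, 205), (91, 179), (67, 152), (37, 178)]
top (382, 169) 161.0 board mm 120.0 -76.0 size [np.float64(48.0), np.float64(18.0)] corners [(125, -51), (133, -98), (115, -100), (107, -53)]
```

View pics/s4.png

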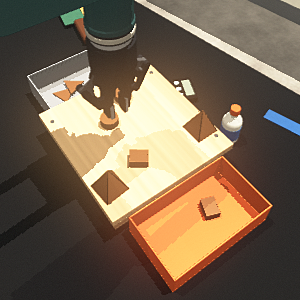

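End 1 lies in the orange tray at crop (210,208). End 2, both pyramids and the glue bottle are untouched. Next is end 2.

```bash
python3 -m creep '[[0.25,0,0,4,0,0,0],[0.25,0,0,7,0,0,0],[0.25,0,0,8,0,0,0],[0.25,-1,0,8,0,0,0],[0.25,-2,0,8,0,0,0],[0.25,-3,0,8,0,0,0],[0.25,-4,0,8,0,0,0],[0.25,-5,0,8,0,0,0],[0.25,-6,0,8,0,0,0],[0.25,-7,0,8,0,0,0],[0.25,-8,0,8,0,0,0],[0.25,-9,0,8,0,0,0],[0.25,-10,0,8,0,0,0],[0.25,-11,0,8,0,0,0],[0.25,-12,0,8,0,0,0],[0.25,-13,0,8,0,0,0],[0.25,-14,0,8,0,0,0],[0.25,-15,0,8,0,0,0],[0.25,-15.7,0,8,0,0,0],[0.25,-15.7,0,8,0,0,0]]'
python3 - <<'E'
from h import *
o=manip.get_obs();p=np.array(o['position'][:2])-B;print(p@X*1e3,p@Y*1e3)
for n in('top','side'):
  for l in [report(n)]:pass
E
```

```text
time_s: 7.8
position: [0.4925, -0.1566, 0.1479]
ee_rot: [[0.171, 0.985, -0.0], [0.985, -0.171, -0.0], [-0.0, 0.0, -1.0]]
contact_force: [0.2, 0.3, -0.4]
opening: 0.248
grasp_force: 0.0
-36.4526832819544 -170.87315923578393
top (366, 301) 741.0 board mm -112.0 -83.0 size [np.float64(47.0), np.float64(50.0)] corners [(-90, -56), (-82, -102), (-132, -110), (-139, -63)]
top (449, 299) 1630.0 board mm -86.0 -221.0 size [np.float64(66.0), np.float64(94.0)] corners [(-120, -174), (-54, -174), (-50, -268), (-116, -267)]
top (302, 242) 346.5 board mm -31.0 41.0 size [np.float64(37.0), np.float64(37.0)] corners [(-43, 63), (-7, 53), (-18, 18), (-53, 28)]
top (203, 231) 474.5 board mm -40.0 214.0 size [np.float64(40.0), np.float64(64.0)] corners [(-20, 246), (-2, 211), (-59, 181), (-76, 216)]
top (225, 219) 226.5 board mm -14.0 180.0 size [np.float64(35.0), np.float64(39.0)] corners [(-32, 196), (1, 201), (5, 162), (-29, 157)]
top (285, 205) 342.0 board mm 28.0 81.0 size [np.float64(35.0), np.float64(39.0)] corners [(44, 102), (50, 67), (11, 60), (5, 95)]
top (446, 236) 879.0 board mm 21.0 -203
[... 547 characters left out ...]
d mm -69.0 -224.0 size [np.float64(41.0), np.float64(27.0)] corners [(-92, -223), (-58, -201), (-43, -224), (-78, -245)]
side (389, 308) 248.5 board mm 0.0 -226.0 size [np.float64(33.0), np.float64(37.0)] corners [(-7, -204), (24, -214), (7, -247), (-22, -238)]
side (290, 287) 677.0 board mm -113.0 -95.0 size [np.float64(51.0), np.float64(54.0)] corners [(-139, -72), (-88, -63), (-86, -117), (-134, -124)]
side (349, 309) 8534.5 board mm -54.0 -189.0 size [np.float64(360.0), np.float64(266.0)] corners [(-209, -83), (146, -34), (102, -296), (-189, -293)]
side (387, 228) 111.0 board mm 111.0 -97.0 size [np.float64(34.0), np.float64(33.0)] corners [(98, -81), (132, -81), (124, -112), (91, -112)]
```

Both ends are in the tray, and slug_b and slug_a are still at (−31,41) and (28,81). I'll move behind slug_b.

```bash
python3 -m creep '[[0.25,0,0,-4,0,0,0],[0.25,0,0,-8,0,0,0],[0.25,4,0.5,-8,0,0,0],[0.25,9,0.5,-8,0,0,0],[0.25,14,0.5,-8,0,0,0],[0.25,19,0.5,-8,0,0,0],[0.25,23,0.5,-8,0,0,0],[0.25,25.2,0.5,-8,0,0,0],[0.25,25.2,0.5,-8,0,0,0],[0.25,25.2,0.5,-8,0,0,0],[0.25,25.2,0.5,-4,0,0,0],[0.25,25.2,0.5,-1,0,0,0],[0.25,25.2,0.5,0,0,0,0],[0.25,25.2,0.5,0,0,0,0]]'
python3 - <<'E'
from h import *
o=manip.get_obs();p=np.array(o['position'][:2])-B;print(p@X*1e3,p@Y*1e3)
E
```

```text
time_s: 9.3
position: [0.5393, 0.0907, 0.1461]
ee_rot: [[0.172, 0.985, -0.004], [0.985, -0.172, -0.001], [-0.001, -0.004, -1.0]]
contact_force: [-0.1, -0.0, -0.3]
opening: 0.251
grasp_force: 0.0
-32.239276646956576 80.78530676987755
```

```bash
python3 -m creep '[[0.25,-1,0,0,0,0,0],[0.25,-2,0,0,0,0,0],[0.25,-3,0,0,0,0,0],[0.25,-4,0,0,0,0,0],[0.25,-5,0,0,0,0,0],[0.25,-6,0,0,0,0,0],[0.25,-7,0,0,0,0,0],[0.25,-8,0,0,0,0,0],[0.25,-9,0,0,0,0,0],[0.25,-10,0,0,0,0,0],[0.25,-11,0,0,0,0,0],[0.25,-12,0,0,0,0,0],[0.25,-13,0,0,0,0,0]]'
python3 - <<'E'
from h import *
o=manip.get_obs();p=np.array(o['position'][:2])-B;print(p@X*1e3,p@Y*1e3)
report('side')
E
```

```text
time_s: 10.6
position: [0.5181, -0.0371, 0.1479]
ee_rot: [[0.17, 0.985, -0.0], [0.985, -0.17, -0.0], [-0.0, -0.0, -1.0]]
contact_force: [-0.3, 1.2, 1.0]
opening: 0.249
grasp_force: 0.1
-31.442720780047235 -48.762423643126844
side (356, 330) 358.0 board mm -69.0 -224.0 size [np.float64(41.0), np.float64(28.0)] corners [(-93, -222), (-57, -200), (-43, -225), (-79, -245)]
side (388, 308) 321.5 board mm -1.0 -226.0 size [np.float64(34.0), np.float64(39.0)] corners [(-9, -203), (23, -211), (8, -248), (-23, -239)]
side (380, 312) 2107.5 board mm -16.0 -223.0 size [np.float64(231.0), np.float64(123.0)] corners [(-114, -162), (115, -165), (85, -284), (-120, -268)]
side (333, 272) 9584.5 board mm -34.0 -116.0 size [np.float64(442.0), np.float64(502.0)] corners [(-210, 86), (217, 196), (123, -297), (-178, -293)]
side (248, 187) 232.5 board mm -55.0 160.0 size [np.float64(74.0), np.float64(43.0)] corners [(-89, 163), (-24, 198), (-19, 155), (-83, 123)]
side (376, 211) 918.0 board mm 122.0 -52.0 size [np.float64(141.0), np.float64(179.0)] corners [(38, -4), (158, 70), (208, -101), (92, -154)]
side (279, 177) 78.0 board mm 15.0 147.0 size [np.float64(27.0), np.float64(37.0)] corners [(13, 171), (35, 155), (15, 123), (-5, 138)]
```

```bash
python3 -m creep '[[0.25,-1,0,0,0,0,0],[0.25,-2,0,0,0,0,0],[0.25,-3,0,0,0,0,0],[0.25,-4,0,0,0,0,0],[0.25,-5,0,0,0,0,0],[0.25,-6,0,0,0,0,0],[0.25,-7,0,0,0,0,0],[0.25,-8,0,0,0,0,0],[0.25,-9,0,0,0,0,0],[0.25,-10,0,0,0,0,0],[0.25,-11,0,0,0,0,0],[0.25,-12,0,0,0,0,0],[0.25,-12.3,0,0,0,0,0],[0.25,-12.3,0,0,0,0,0],[0.25,-12.3,0,-4,0,0,0],[0.25,-12.3,0,-8,0,0,0]]'
python3 -m creep '[[0.25,4,1,0,0,0,0],[0.25,9,3,0,0,0,0],[0.25,14,6,0,0,0,0],[0.25,19,6,0,0,0,0],[0.25,24,6,0,0,0,0],[0.25,28,6,0,0,0,0],[0.25,29.2,6,0,0,0,0],[0.25,29.2,6,0,0,0,0],[0.25,29.2,6,0,0,0,0]]'
python3 - <<'E'
from h import *
o=manip.get_obs();p=np.array(o['position'][:2])-B;print(p@X*1e3,p@Y*1e3)
cv2.imwrite('pics/s5.png',cams.grab_frame('side')['image'][100:400,180:480])
E
```

```text
time_s: 12.25
position: [0.4965, -0.1567, 0.227]
ee_rot: [[0.17, 0.985, -0.004], [0.985, -0.17, 0.002], [0.001, -0.005, -1.0]]
contact_force: [-0.5, 0.1, 1.4]
opening: 0.248
grasp_force: 0.0
time_s: 13.15
position: [0.606, 0.1194, 0.2277]
ee_rot: [[0.17, 0.985, -0.001], [0.985, -0.17, -0.001], [-0.001, -0.0, -1.0]]
contact_force: [-0.1, -0.5, 0.0]
opening: 0.249
grasp_force: 0.0
28.561824571519104 120.42873012610599
```

View pics/s5.png

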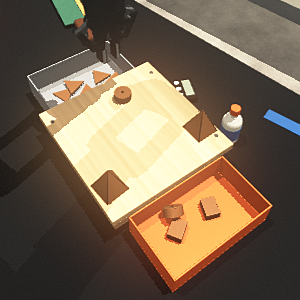

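Three offcuts are in the tray. slug_b, at crop (172,212), may be leaning on the wall or on end 2. slug_a is alone on the board at crop (122,94). I'll sweep it now.

```bash
python3 -m creep '[[0.25,0,0,4,0,0,0],[0.25,0,0,7,0,0,0],[0.25,0,0,8,0,0,0],[0.25,0,0,8,0,0,0],[0.25,-1,0,8,0,0,0],[0.25,-2,0,8,0,0,0],[0.25,-3,0,8,0,0,0],[0.25,-4,0,8,0,0,0],[0.25,-5,0,8,0,0,0],[0.25,-6,0,8,0,0,0],[0.25,-7,0,8,0,0,0],[0.25,-8,0,8,0,0,0],[0.25,-9,0,8,0,0,0],[0.25,-10,0,8,0,0,0],[0.25,-11,0,8,0,0,0],[0.25,-12,0,8,0,0,0],[0.25,-13,0,8,0,0,0],[0.25,-14,0,8,0,0,0],[0.25,-15,0,8,0,0,0],[0.25,-16,0,8,0,0,0]]'
python3 -m creep '[[0.25,-1,0,0,0,0,0],[0.25,-2,0,0,0,0,0],[0.25,-3,0,0,0,0,0],[0.25,-4,0,0,0,0,0],[0.25,-5,0,0,0,0,0],[0.25,-6,0,0,0,0,0],[0.25,-7,0,0,0,0,0],[0.25,-8,0,0,0,0,0],[0.25,-9,0,0,0,0,0],[0.25,-10,0,0,0,0,0],[0.25,-11,0,0,0,0,0],[0.25,-12,0,0,0,0,0],[0.25,-13,0,0,0,0,0],[0.25,-13.1,0,0,0,0,0],[0.25,-13.1,0,0,0,0,0],[0.25,-13.1,0,-4,0,0,0],[0.25,-13.1,0,-8,0,0,0],[0.25,-13.1,0,-12,0,0,0]]'
python3 -m creep '[[0.25,4,0,-2,0,0,0],[0.25,9,0,-4,0,0,0],[0.25,14,0,-4,0,0,0],[0.25,19,0,-4,0,0,0],[0.25,24,0,-4,0,0,0],[0.25,28,0,-4,0,0,0],[0.25,28,0,-4,0,0,0],[0.25,28,0,-4,0,0,0],[0.25,28,0,-4,0,0,0]]'
python3 - <<'E'
from h import *
f=report()
a=cv2.resize(cams.grab_frame('side')['image'][130:400,200:460],(578,600),interpolation=cv2.INTER_CUBIC)
cv2.imwrite('pics/s6.png',a)
E
```

```text
time_s: 15.2
position: [0.5788, -0.0385, 0.1479]
ee_rot: [[0.17, 0.985, -0.0], [0.985, -0.17, -0.0], [-0.0, -0.0, -1.0]]
contact_force: [0.0, 0.6, -0.4]
opening: 0.252
grasp_force: 0.1
time_s: 17.0
position: [0.5565, -0.166, 0.2689]
ee_rot: [[0.169, 0.986, -0.001], [0.986, -0.169, 0.001], [0.001, -0.001, -1.0]]
contact_force: [0.2, -0.5, 1.3]
opening: 0.249
grasp_force: 0.0
time_s: 17.9
position: [0.6042, 0.1086, 0.3078]
ee_rot: [[0.171, 0.985, -0.0], [0.985, -0.171, -0.001], [-0.001, -0.0, -1.0]]
contact_force: [-0.5, -0.1, -0.5]
opening: 0.251
grasp_force: 0.0
top (365, 300) 784.0 board mm -110.0 -82.0 size [np.float64(49.0), np.float64(49.0)] corners [(-136, -59), (-88, -55), (-83, -104), (-131, -108)]
top (423, 271) 679.0 board mm -46.0 -171.0 size [np.float64(45.0), np.float64(65.0)] corners [(-54, -132), (-13, -149), (-37, -209), (-78, -192)]
top (428, 236) 650.0 board mm 15.0 -173.0 size [np.float64(64.0), np.float64(42.0)] corners [(30, -139), (41, -202), (0, -207), (-10, -144)]
top (203, 231) 471.5 board mm -40.0 214.0 size [np.float64(40.0), np.float64(64.0)] corners [(-20, 246), (-2, 211), (-59, 181), (-76, 216)]
top (222, 217) 189.5 board mm -11.0 186.0 size [np.float64(30.0), np.float64(35.0)] corners [(-17, 207), (10, 196), (-3, 164), (-31, 175)]
top (446, 254) 2632.0 board mm -10.0 -206.0 size [np.float64(222.0), np.float64(134.0)] corners [(-119, -139), (102, -142), (104, -275), (-116, -266)]
top (218, 187) 222.5 board mm 40.0 204.0 size [np.float64(30.0), np.float64(40.0)] corners [(34, 227), (62, 216), (45, 179), (17, 190)]
top (380, 178) 667.5 board mm 104.0 -76.0 size [np.float64(49.0), np.float64(50.0)] corners [(79, -51), (128, -52), (128, -101), (79, -100)]
```

View pics/s6.png

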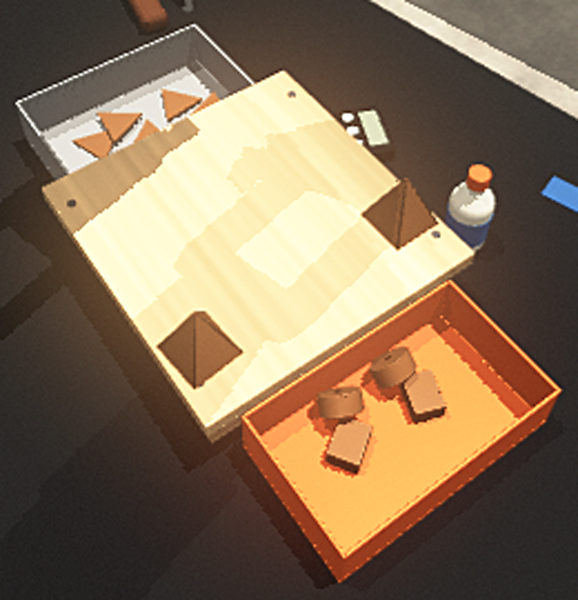

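All four offcuts are inside the orange tray, at crop (340,403), (392,367), (349,445) and (425,395). The board is clear, and the pyramids, timer and bottle stand where they were. The gripper is high and touches nothing.

```bash
python3 -c "
from cell import manip
print(manip.close_job())"
```

```text
the job is handed in; nothing more can be done
None
```

I swept all four offcuts into the orange tray and handed the job in at about 18 s; the last pictures show the pyramids, timer and glue bottle where they were.

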